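# Turn the strip-down row round for reassembly

### The arm

A 7-joint arm with a two-finger parallel gripper is mounted at the origin on the work surface. World frame = base frame: x ahead of the robot, y to its left, z up, the work surface at z = 0. Lengths are in m, angles in rad, forces in N, time in s.
With the tool pointing down it reaches from about 0.425 to 0.925 m from the base axis. Payload 6.8 kg.
Tool frame: the origin (TCP) lies at the very end of the fingers, on their centre line; the grasp point (between the pads) lies 19 mm behind it; z points along the fingers, y is the line along which they close (so a half turn about z gives the same grasp; the last joint's range is limited). The gripper opens to 85 mm and grips with 20 to 120 N. Pads are 22 mm wide; open, the fingers measure 114 mm over their backs; the gripper's body (76 mm by 85 mm) begins 54 mm behind the grasp point. The pads swing forward as they close: fully open they stand 13 mm farther back than shut.
Start: joints at [1.068, 0.477, 0.022, 1.555, -0.011, 1.109, -0.083], TCP at [0.26, -0.623, 0.231] pointing down, gripper open.
Joint ranges: [-2.96, 2.96], [-0.34, 2.1], [-1.41, 1.46], [0.24, 2.44], [-1.37, 4.51], [0.17, 1.92], [-2.96, 2.96]. Speed limits (rad/s): [2.39, 2.39, 3.14, 3.14, 3.14, 3.14, 3.14].

### API

Orientations are given as a unit quaternion [w, x, y, z].
In Python, from station import readout, viewer, bot gives the robot as it stands. The module is installed in compiled form; this text tells all that it offers.
- The arm moves only by the shell command python3 -m handwheel 'ROWS' [FORCE]. ROWS is JSON, a list of rows, each a list of 3 entries, a list of its own where there are three numbers: the shift along the tool's x, y, z in mm, then the turn, a rotation vector about the tool's x, y, z in degrees, then the gripper command: -1 is fully open, 1 is shut, values between are in proportion. In form: [[[x, y, z], [ax, ay, az], grip], ...]. A call has 1 to 20 rows; each row is the pose to reach, as a shift and turn from the pose commanded when the call began, along the tool's axes at that moment; what a row does not reach only later rows make up. A row lasts 1/12 s, in which the tool goes at most 41.7 mm and 7.16 degrees, less where a joint would pass 70% of its speed; a pose out of reach is approached as far as the arm can. A call with a gripper value outside its range is refused whole. The fingers move at their own pace and stop on an object; FORCE is the grip in N (left out, the last holds). Time passes only in rows, so rows that repeat a pose let the fingers close. It gives the time, the measured TCP pose, the force and the opening at its end, in the units of the state.
- readout.get_obs(): the state, without advancing time (a new reading comes with each control period).
- viewer.read_camera(name): name is "side" or "top"; returns a dict with "frame" (480x640x3 uint8, red, green, blue), "fx", "fy", "cx", "cy" (pixels), "dist" ([k1, k2, p1, p2, k3] as OpenCV has them; the pictures are not rectified), "rvec" (rotation vector, rad) and "tvec" (3), from world to camera coordinates, as OpenCV has them. Camera axes: x right, y down, z forward; pixel columns grow to the right and rows downward; lengths in m; the calibration is good to about 2 mm. A picture is of the moment at which its call begins. There is no depth.
- bot.hand_in(): hands the job in, once; it reports no verdict.
Trained networks look in a picture, given as the dict that the camera call returned (one of the last four; its "shot" number tells which), for a name from the list of things; names that differ only in an ending like _2 or _b are one class to them, and where a whole thing is asked for, a point or a joint stands for the part that bears it (a point fixed in the world has none). Each returns a list of dicts, best first, with "score" (0 to 1); they miss things now and then, are a little off and sometimes report something else, mostly with a low value. They report only what shows in the picture. A call takes as long as a camera call. They do not tell look-alikes from the thing itself.
- viewer.search_frame(picture, target): "rect" ([centre column, centre row, width, height] in pixels, round what is visible of it).
- viewer.outline_of(picture, target): "mask" (480x640 bool, what is visible of it) and "rect" ([centre column, centre row, width, height] in pixels, round what is visible of it).
The state is a dict: "t": time; "q": joint angles; "joint_vel": joint speeds; "joint_torque": joint torques, N m; "eef_pos": TCP position; "tool_rot": TCP orientation; "contact_force": force on the tool from outside, world axes, zero at the start; "torque": the same for the moment, N m; "gripper_width": opening from 0.0 (shut) to 1.0 (fully open).
Only numpy, scipy, OpenCV 4.12 (cv2) and the standard library are available. Lean on these libraries where they do the work, as an engineer would, in place of code of your own. Each camera call takes 0.05 s, during which the arm holds its last target. There are 200 camera calls.

### The job

The four parts of a dismantled fuel pump module stand on the strip-down rack (the flat strip with round dishes) in the order they came off, and they go back in reverse. Move each part to its own pocket of the grey assembly rack in the reverse order: the part next to the handle of the strip-down rack goes into the pocket farthest from the assembly rack's handle, and so on, until the part farthest from the one handle stands next to the other. Set every part down upright on the floor of its pocket, roughly in the middle, without dropping it or knocking any over.

Things in the scene. Friction and masses are not known exactly. Their poses are not given: they have to be found in the camera images.
- pump: Electric fuel pump: bare steel upright cylinder, 38 mm diameter, 62 mm high, with a black plastic cap with a small nipple and a plug on top (80 mm overall), about 0.25 kg. It stands upright, loose, in its own dish on the strip-down rack at the start. Origin: centre of its underside, z up along its height. Grip the cylinder, for instance 40 mm above the underside.
- filter: Fuel filter canister: white plastic upright cylinder, 44 mm diameter, 58 mm high, with two thin white nipples on top (70 mm overall), about 0.1 kg. It stands upright, loose, in its own dish on the strip-down rack at the start. Origin: centre of its underside, z up along its height. Grip the cylinder, for instance 40 mm above the underside.
- regulator: Pressure regulator: slim aluminium upright cylinder, 30 mm diameter, with a foot of 36 mm diameter in its lowest 12 mm, 56 mm high, one brass nipple of 12 mm diameter in the middle of its top (66 mm overall), about 0.09 kg. It stands upright, loose, in its own dish on the strip-down rack at the start. Origin: centre of its underside, z up along its height. Grip the 30 mm cylinder, for instance 40 mm above the underside.
- sender: Level sender housing: cream plastic upright box, 36 mm along its x, 28 mm along its y, 58 mm high, with a small black plug on top (66 mm overall), about 0.07 kg. It stands upright, loose, in its own dish on the strip-down rack at the start. Its x axis then points along the rack's row, to within 0.1 rad. Origin: centre of its underside, z up along its height. Grip it across its y, for instance 40 mm above the underside.
- pump_dish: The round black plastic dish in which the pump stands at the start: 58 mm outside diameter, 52 mm inside, 14 mm high, floor 4 mm thick, fixed on the strip-down rack at one of its four places (which one differs each time). Origin: centre of its underside. It stays where it is and so still shows afterwards where the pump came from. All four dishes look alike.
- filter_dish: The round black plastic dish in which the filter stands at the start: 58 mm outside diameter, 52 mm inside, 14 mm high, floor 4 mm thick, fixed on the strip-down rack at one of its four places (which one differs each time). Origin: centre of its underside. It stays where it is and so still shows afterwards where the filter came from. All four dishes look alike.
- regulator_dish: The round black plastic dish in which the regulator stands at the start: 58 mm outside diameter, 52 mm inside, 14 mm high, floor 4 mm thick, fixed on the strip-down rack at one of its four places (which one differs each time). Origin: centre of its underside. It stays where it is and so still shows afterwards where the regulator came from. All four dishes look alike.
- sender_dish: The round black plastic dish in which the sender stands at the start: 58 mm outside diameter, 52 mm inside, 14 mm high, floor 4 mm thick, fixed on the strip-down rack at one of its four places (which one differs each time). Origin: centre of its underside. It stays where it is and so still shows afterwards where the sender came from. All four dishes look alike.
- strip_rack: Strip-down rack: fixed flat aluminium strip, 276 x 64 x 6 mm, carrying the four round dishes. Origin: centre of underside. Four places in a row along its x, centred at x = -99, -33, 33, 99 mm, y = 0; handle, a flat dark steel loop, at its +x end (x 134 to 172 mm). Dish floors lie 10 mm, rims 20 mm above its underside. Left or right of the middle, pointing any way.
- asm_rack: Assembly rack: fixed grey steel tray, 276 x 64 mm, with four empty square pockets lined with black rubber. Origin: centre of underside. Four places in a row along its x, centred at x = -99, -33, 33, 99 mm, y = 0; handle, a flat dark steel loop, at its +x end (x 134 to 172 mm). Pockets are 60 mm (x) by 54 mm (y) inside; floor 10 mm, wall tops 20 mm above the underside. Left or right of the middle, pointing any way.
Not all that is in view belongs to the job. What is shaped like the sender but purple is not meant.

How it is judged:
At the end, for the whole second after the job is handed in: Each part stands in reversed order (dish at x on one rack, pocket at -x on the other, in the racks' own frames), within 15 mm of the pocket's centre along each rack axis, underside within 4 mm of its floor, leaning under 0.12 rad, at rest (under 0.02 m/s) and released (((x of pump_dish in the frame of strip_rack between -0.119 and -0.079 m and x of pump in the frame of asm_rack between 0.084 and 0.114 m) or (x of pump_dish in the frame of strip_rack between -0.053 and -0.013 m and x of pump in the frame of asm_rack between 0.018 and 0.048 m) or (x of pump_dish in the frame of strip_rack between 0.013 and 0.053 m and x of pump in the frame of asm_rack between -0.048 and -0.018 m) or (x of pump_dish in the frame of strip_rack between 0.079 and 0.119 m and x of pump in the frame of asm_rack between -0.114 and -0.084 m)) and y of pump in the frame of asm_rack between -0.015 and 0.015 m and z of pump in the frame of asm_rack between 0.006 and 0.014 m and angle between each of pump, filter, regulator, sender's own z axis and vertical below 0.12 rad and linear speed of each of pump, filter, regulator, sender below 0.02 m/s and contact force between the fingers and pump below 0.1 N and ((x of filter_dish in the frame of strip_rack between -0.119 and -0.079 m and x of filter in the frame of asm_rack between 0.084 and 0.114 m) or (x of filter_dish in the frame of strip_rack between -0.053 and -0.013 m and x of filter in the frame of asm_rack between 0.018 and 0.048 m) or (x of filter_dish in the frame of strip_rack between 0.013 and 0.053 m and x of filter in the frame of asm_rack between -0.048 and -0.018 m) or (x of filter_dish in the frame of strip_rack between 0.079 and 0.119 m and x of filter in the frame of asm_rack between -0.114 and -0.084 m)) and y of filter in the frame of asm_rack between -0.015 and 0.015 m and z of filter in the frame of asm_rack between 0.006 and 0.014 m and contact force between the fingers and filter below 0.1 N and ((x of regulator_dish in the frame of strip_rack between -0.119 and -0.079 m and x of regulator in the frame of asm_rack between 0.084 and 0.114 m) or (x of regulator_dish in the frame of strip_rack between -0.053 and -0.013 m and x of regulator in the frame of asm_rack between 0.018 and 0.048 m) or (x of regulator_dish in the frame of strip_rack between 0.013 and 0.053 m and x of regulator in the frame of asm_rack between -0.048 and -0.018 m) or (x of regulator_dish in the frame of strip_rack between 0.079 and 0.119 m and x of regulator in the frame of asm_rack between -0.114 and -0.084 m)) and y of regulator in the frame of asm_rack between -0.015 and 0.015 m and z of regulator in the frame of asm_rack between 0.006 and 0.014 m and contact force between the fingers and regulator below 0.1 N and ((x of sender_dish in the frame of strip_rack between -0.119 and -0.079 m and x of sender in the frame of asm_rack between 0.084 and 0.114 m) or (x of sender_dish in the frame of strip_rack between -0.053 and -0.013 m and x of sender in the frame of asm_rack between 0.018 and 0.048 m) or (x of sender_dish in the frame of strip_rack between 0.013 and 0.053 m and x of sender in the frame of asm_rack between -0.048 and -0.018 m) or (x of sender_dish in the frame of strip_rack between 0.079 and 0.119 m and x of sender in the frame of asm_rack between -0.114 and -0.084 m)) and y of sender in the frame of asm_rack between -0.015 and 0.015 m and z of sender in the frame of asm_rack between 0.006 and 0.014 m and contact force between the fingers and sender below 0.1 N); the robot touches nothing.
It fails at once if a part is knocked or tipped over (leans more than 0.9 rad) (angle between any of pump, filter, regulator, sender's own z axis and vertical above 0.9 rad).
It fails at once if a part is dropped (faster than 0.75 m/s, a fall of about 30 mm, while not held) ((linear speed of pump above 0.75 m/s and contact force between the fingers and pump below 0.05 N) or (linear speed of filter above 0.75 m/s and contact force between the fingers and filter below 0.05 N) or (linear speed of regulator above 0.75 m/s and contact force between the fingers and regulator below 0.05 N) or (linear speed of sender above 0.75 m/s and contact force between the fingers and sender below 0.05 N)).
It also fails if it takes over 118 s, if anything falls off the work surface, if the arm or the gripper's body presses on something with over 40 N, if the wrist force passes 120 N, or if a joint passes its speed limit or range.

## Working session

There is one attempt and no reset: what is moved stays moved. The work goes in short steps, Python scripts to look and compute and a shell command to move; the robot and the scene stay as the last step left them, time stands still between calls to the robot, and variables do not carry over. Pictures are saved under pics/ and viewed, on a budget of 14 in all, crops included, one or two more only if the job needs it, and the job is handed in when it is done.

```bash
mkdir -p pics; cat > h.py <<'E'
import numpy as np, cv2
from station import readout, viewer, bot
N=['pump','filter','regulator','sender','strip_rack','asm_rack']
def K(p): return np.array([[p['fx'],0,p['cx']],[0,p['fy'],p['cy']],[0,0,1.]]),np.array(p['dist'],float)
def ray(p,uv,z):
    k,d=K(p); n=cv2.undistortPoints(np.array(uv,float).reshape(-1,1,2),k,d).reshape(-1,2)
    R=cv2.Rodrigues(np.array(p['rvec'],float))[0]; c=-R.T@np.array(p['tvec'],float).ravel()
    w=np.c_[n,np.ones(len(n))]@R
    return c+w*((z-c[2])/w[:,2])[:,None]
def proj(p,X):
    k,d=K(p); return cv2.projectPoints(np.array(X,float).reshape(-1,1,3),np.array(p['rvec'],float),np.array(p['tvec'],float),k,d)[0].reshape(-1,2)
def save(p,n): cv2.imwrite('pics/'+n,p['frame'][:,:,::-1])
E
python3 - <<'E'
from h import *
print(readout.get_obs())
for c in ['top','side']:
    p=viewer.read_camera(c); save(p,c+'1.png')
    R=cv2.Rodrigues(np.array(p['rvec'],float))[0]; print(c,-R.T@np.array(p['tvec']).ravel(), p['fx'])
    for n in N+['pump_dish']:
        for r in viewer.search_frame(p,n)[:5]: print(n,round(r['score'],2),np.round(r['rect'],0), ray(p,[r['rect'][:2]],0.05).round(3))
E
```

```text
{'t': 0.0, 'q': array([ 1.06787452,  0.47781199,  0.02235023,  1.55643567, -0.01147146,
        1.10928368, -0.08307412]), 'joint_vel': array([ 9.22018753e-04, -1.60934190e-03,  7.75943131e-05,  9.47214704e-04,
       -7.48421926e-05, -4.95315746e-04, -3.04948830e-04]), 'joint_torque': array([-6.05722598e-04, -5.96462131e+01,  1.60788640e+00, -2.81199753e+01,
        1.25403993e-02,  9.31255810e-03, -3.09694235e-05]), 'eef_pos': array([ 0.25938538, -0.62254569,  0.23032461]), 'tool_rot': array([-8.67730005e-04,  9.80572258e-01,  1.96156130e-01, -2.57696546e-04]), 'contact_force': array([0.50626509, 0.40682249, 0.18266878]), 'torque': array([0.04546016, 0.00254288, 0.00461003]), 'gripper_width': 1.002717142755864}
top [0.44149852 0.00347056 1.14455546] 568.8955864831884
pump 0.61 [188. 294.  28.  20.] [[0.441 0.219 0.05 ]]
filter 0.85 [225. 202.  19.  25.] [[0.619 0.156 0.05 ]]
regulator 0.61 [214. 233.  21.  18.] [[0.558 0.174 0.05 ]]
sender 0.79 [273. 284.  19.  20.] [[0.463 0.059 0.05 ]]
sender 0.56 [210. 244.  76. 155.] [[0.538 0.182 0.05 ]]
sender 0.54 [200. 263.  21.  22.] [[0.5
[... 187 characters left out ...]
25372578
pump 0.67 [404. 394.  36.  48.] [[0.44  0.224 0.05 ]]
filter 0.96 [251. 346.  38.  49.] [[0.627 0.165 0.05 ]]
regulator 0.88 [303. 360.  28.  40.] [[0.56  0.183 0.05 ]]
sender 0.71 [377. 287.  33.  51.] [[0.464 0.073 0.05 ]]
sender 0.6 [352. 378.  41.  50.] [[0.501 0.205 0.05 ]]
sender 0.38 [406. 394.  35.  48.] [[0.438 0.224 0.05 ]]
strip_rack 0.78 [318. 383. 234. 118.] [[0.541 0.212 0.05 ]]
strip_rack 0.73 [256. 358.  44.  35.] [[0.62  0.183 0.05 ]]
asm_rack 0.67 [305. 172. 166.  70.] [[ 0.573 -0.156  0.05 ]]
asm_rack 0.34 [406. 395.  36.  54.] [[0.437 0.225 0.05 ]]
asm_rack 0.16 [353. 377.  38.  50.] [[0.499 0.204 0.05 ]]
pump_dish 0.61 [399. 406.  41.  47.] [[0.447 0.238 0.05 ]]
```

View pics/top1.png

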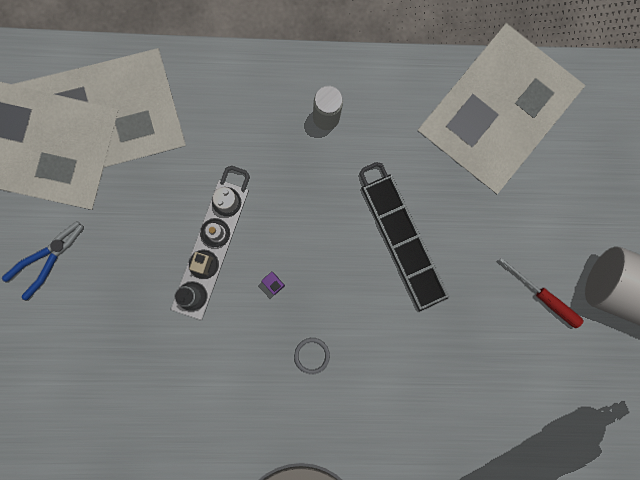

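View pics/side1.png

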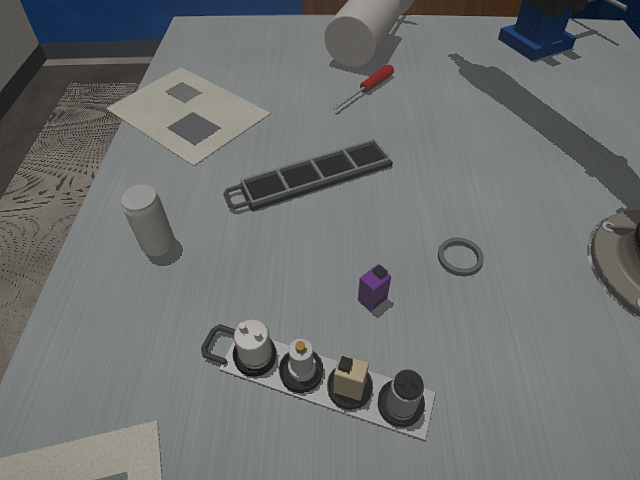

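The top view shows the strip rack's handle at (235,175). From the handle the parts run filter (227,200), regulator (214,232), sender (202,263) and pump (190,296). The assembly rack's handle is at (372,172), with pockets from (382,195) to (428,287). The purple box at (273,284) is a decoy. So pump goes next to the handle, then sender, regulator and filter (farthest).

```bash
cat > m.py <<'E'
from h import *
from scipy.optimize import least_squares
from scipy.spatial.transform import Rotation as Ro
P={c:viewer.read_camera(c) for c in ['top','side']}
X=np.array([-99,-33,33,99])/1000
def fit(pts,xs):
    # row through measured places, known x along the rack
    f=lambda v:(np.c_[v[0]+xs*np.cos(v[2]),v[1]+xs*np.sin(v[2])]-pts[:,:2]).ravel()
    s=least_squares(f,[*pts[:,:2].mean(0),np.arctan2(*(pts[-1]-pts[0])[[1,0]])]); return s.x,f(s.x)
# asm pockets: black blobs
for c in P:
    p=P[c]; m=viewer.outline_of(p,'asm_rack')[0]['mask']
    k=cv2.dilate(m.astype(np.uint8),np.ones((9,9)))
    b=((p['frame'].max(2)<45)&(k>0)).astype(np.uint8); b=cv2.morphologyEx(b,cv2.MORPH_OPEN,np.ones((5,5)))
    n,_,st,ce=cv2.connectedComponentsWithStats(b)
    i=[j for j in range(1,n) if st[j,4]>120]; w=ray(p,ce[i],0.012); w=w[np.argsort(w[:,0])]
    print(c,st[i,4],w.round(3).tolist())
    if len(w)==4: v,r=fit(w,X); print('asm',v.round(4),(r*1000).round(1)); 
G={'pump':(.019,.062),'filter':(.022,.058),'regulator':(.015,.056),'sender':(.016,.058)}
seed={'pump':(.44,.22),'filter':(.62,.157),'regulator':(.558,.175),'sender':(.5,.2)}
t=np.linspace(0,2*np.pi,40); out=[]
for n,(r,h) in G.items():
    obs=[]
    for c in P:
        q=[o for o in viewer.outline_of(P[c],n) if np.linalg.norm(ray(P[c],[o['rect'][:2]],.05)[0,:2]-seed[n])<.035]
        if q:
            x,y,w,hh=q[0]['rect']; obs.append((c,np.array([x,y,w,hh])))
    def mod(c,v):
        S=np.vstack([np.c_[v[0]+r*np.cos(t),v[1]+r*np.sin(t),0*t+z] for z in (.022,.010+h)]+[[[v[0],v[1],.01+h+.009]]])
        u=proj(P[c],S); return (u.min(0)+u.max(0))/2
    f=lambda v:np.concatenate([mod(c,v)-o[:2] for c,o in obs])
    s=least_squares(f,seed[n],diff_step=1e-4); print(n,[c for c,_ in obs],s.x.round(4),'px res',f(s.x).round(1)); out.append(s.x)
o=np.array(out)[[0,3,1+1,1]]; v,r=fit(o,X); print('strip',v.round(4),(r*1000).round(1))
E
python3 m.py
```

```text
top [759 754 755 778] [[0.464, -0.245, 0.012], [0.524, -0.216, 0.012], [0.584, -0.187, 0.012], [0.645, -0.158, 0.012]]
asm [ 0.5542 -0.2015  0.4469] [ 1.   0.4  0.3  0.3 -0.2 -0.1 -1.  -0.5]Traceback (most recent call last):
  File "m.py", line 16, in <module>
    i=[j for j in range(1,n) if st[j,4]>120]; w=ray(p,ce[i],0.012); w=w[np.argsort(w[:,0])]
                                                ~~~^^^^^^^^^^^^^^^
  File "h.py", line 6, in ray
    k,d=K(p); n=cv2.undistortPoints(np.array(uv,float).reshape(-1,1,2),k,d).reshape(-1,2)
                ~~~~~~~~~~~~~~~~~~~^^^^^^^^^^^^^^^^^^^^^^^^^^^^^^^^^^^^^^^^
cv2.error: OpenCV(4.12.0) /io/opencv/modules/calib3d/src/undistort.dispatch.cpp:347: error: (-215:Assertion failed) CV_IS_MAT(_src) && CV_IS_MAT(_dst) && (_src->rows == 1 || _src->cols == 1) && (_dst->rows == 1 || _dst->cols == 1) && _src->cols + _src->rows - 1 == _dst->rows + _dst->cols - 1 && (CV_MAT_TYPE(_src->type) == CV_32FC2 || CV_MAT_TYPE(_src->type) == CV_64FC2) && (CV_MAT_TYPE(_dst->type) == CV_32FC2 || CV_MAT_TYPE(_dst->type) == CV_64FC2) in function 'cvUndistortPointsInternal'
```

```bash
sed -i "s/^for c in P:/for c in ['top']:/" m.py; python3 m.py
```

```text
top [756 754 755 776] [[0.464, -0.245, 0.012], [0.524, -0.216, 0.012], [0.584, -0.187, 0.012], [0.644, -0.158, 0.012]]
asm [ 0.5542 -0.2015  0.4463] [ 0.9  0.3  0.3  0.3 -0.2 -0.2 -0.9 -0.4]
pump ['top', 'side'] [0.438  0.2208] px res [-2.3  0.5 -0.3 -1.5]
filter ['top'] [0.6208 0.1562] px res [0. 0.]
regulator ['top', 'side'] [0.5602 0.1761] px res [-2.6 -0.8  0.5 -1.8]
sender ['top', 'side'] [0.5007 0.202 ] px res [-1.9 -0.1  0.  -1.3]
strip [ 0.5299  0.1888 -0.3463] [-1.2  1.6 -1.9 -2.   0.8  1.5  2.2 -1.1]
```

```bash
cat > d.py <<'E'
# python3 d.py pick|place NAME [z mm]: shift mm / turn deg in current tool axes, at given TCP heights
import sys; from h import *
from scipy.spatial.transform import Rotation as Ro
X={'pump':-.099,'sender':-.033,'regulator':.033,'filter':.099}
M={'pump':(.438,.2208),'filter':(.6208,.1562),'regulator':(.5602,.1761),'sender':(.5007,.202)}
def row(v,x): return np.array([v[0]+x*np.cos(v[2]),v[1]+x*np.sin(v[2])])
S=(.5299,.1888,-.3463); A=(.5542,-.2015,.4463)
def tgt(k,n):
    return ((row(S,X[n])+M[n])/2,S[2]) if k=='pick' else (row(A,-X[n]),A[2])
if __name__=='__main__':
    o=readout.get_obs(); q=o['tool_rot']; R=Ro.from_quat([q[1],q[2],q[3],q[0]])
    print('t',round(o['t'],2),'tcp',o['eef_pos'].round(4),'w',round(o['gripper_width'],3),'F',o['contact_force'].round(1))
    xy,yaw=tgt(*sys.argv[1:3]); T=Ro.from_euler('z',yaw)*Ro.from_euler('x',np.pi)
    print(sys.argv[1:3],xy.round(4),'turn',np.rad2deg((R.inv()*T).as_rotvec()).round(1))
    for z in map(float,sys.argv[3:]): print(z,(R.inv().apply(np.r_[xy,z/1000]-o['eef_pos'])*1000).round(0))
E
python3 d.py pick filter 200 28; python3 d.py place filter 200 28
```

```text
t 1.55 tcp [ 0.2596 -0.6231  0.2313] w 1.002 F [-0.3  0.5 -0.7]
['pick', 'filter'] [0.6219 0.1557] turn [-0.  -0.  42.5]
200.0 [ 634. -580.   31.]
28.0 [ 634. -580.  203.]
t 1.55 tcp [ 0.2596 -0.6231  0.2313] w 1.002 F [-0.3  0.5 -0.7]
['place', 'filter'] [ 0.4649 -0.2442] turn [-0. -0. -3.]
200.0 [ 335. -271.   31.]
28.0 [ 335. -271.  203.]
```

```bash
python3 -m handwheel '[[[634,-580,31],[0,0,42.5],-1],[[634,-580,31],[0,0,42.5],-1],[[634,-580,31],[0,0,42.5],-1],[[634,-580,31],[0,0,42.5],-1],[[634,-580,31],[0,0,42.5],-1],[[634,-580,31],[0,0,42.5],-1],[[634,-580,31],[0,0,42.5],-1],[[634,-580,31],[0,0,42.5],-1],[[634,-580,31],[0,0,42.5],-1],[[634,-580,31],[0,0,42.5],-1],[[634,-580,31],[0,0,42.5],-1],[[634,-580,31],[0,0,42.5],-1],[[634,-580,31],[0,0,42.5],-1],[[634,-580,31],[0,0,42.5],-1],[[634,-580,31],[0,0,42.5],-1],[[634,-580,31],[0,0,42.5],-1],[[634,-580,31],[0,0,42.5],-1],[[634,-580,31],[0,0,42.5],-1],[[634,-580,31],[0,0,42.5],-1],[[634,-580,31],[0,0,42.5],-1]]' 30; python3 d.py pick filter 150 28
```

```text
t: 3.22
eef_pos: [0.6086, 0.1282, 0.2016]
tool_rot: [-0.0, 0.985, -0.173, 0.0]
contact_force: [0.7, 0.0, -0.2]
gripper_width: 1.0
t 3.22 tcp [0.6086 0.1282 0.2016] w 1.0 F [ 0.7  0.  -0.2]
['pick', 'filter'] [0.6219 0.1557] turn [-0.  -0.  -0.1]
150.0 [  3. -30.  52.]
28.0 [  3. -30. 174.]
```

```bash
python3 -m handwheel '[[[3,-23,40],[0,0,0],-1],[[3,-23,40],[0,0,0],-1],[[3,-23,40],[0,0,0],-1],[[3,-23,40],[0,0,0],-1],[[3,-23,40],[0,0,0],-1]]'; python3 - <<'E'
from h import *
for c in ['top','side']: save(viewer.read_camera(c),c+'2.png')
a,b=[cv2.imread(f'pics/{c}2.png') for c in ['top','side']]
cv2.imwrite('pics/v3.png',np.hstack([cv2.resize(a[140:360,120:300],None,fx=2,fy=2),cv2.resize(b[180:400,170:370],None,fx=2,fy=2)]))
E
python3 d.py pick filter 28
```

```text
t: 3.63
eef_pos: [0.6193, 0.1452, 0.1628]
tool_rot: [0.0, 0.985, -0.174, 0.001]
contact_force: [0.0, -0.0, -0.0]
gripper_width: 1.0
t 3.73 tcp [0.6194 0.1454 0.1632] w 1.001 F [0.1 0.3 0.2]
['pick', 'filter'] [0.6219 0.1557] turn [-0.  -0.1 -0.2]
28.0 [ -2. -10. 135.]
```

View pics/v3.png

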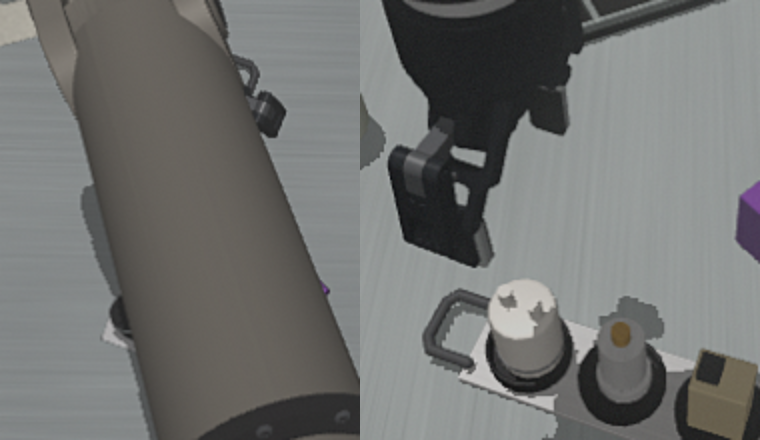

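The side view shows the open gripper above the filter (about (268,330) in the full frame), fingers straddling across the row, with 10 mm still to go along y. I'll centre, descend, close and lift.

```bash
python3 -m handwheel '[[[-2,-10,0],[0,0,0],-1],[[-2,-10,0],[0,0,0],-1],[[-2,-10,30],[0,0,0],-1],[[-2,-10,60],[0,0,0],-1],[[-2,-10,90],[0,0,0],-1],[[-2,-10,115],[0,0,0],-1],[[-2,-10,135],[0,0,0],-1],[[-2,-10,135],[0,0,0],-1],[[-2,-10,135],[0,0,0],-1],[[-2,-10,135],[0,0,0],-1]]'; python3 d.py pick filter 28
```

```text
t: 4.57
eef_pos: [0.6212, 0.1576, 0.028]
tool_rot: [-0.001, 0.985, -0.173, 0.001]
contact_force: [-0.0, 0.4, 1.4]
gripper_width: 1.001
t 4.57 tcp [0.6212 0.1576 0.028 ] w 1.001 F [-0.   0.4  1.4]
['pick', 'filter'] [0.6219 0.1557] turn [-0.1 -0.1 -0. ]
28.0 [1. 2. 0.]
```

```bash
python3 -m handwheel '[[[0,0,0],[0,0,0],1],[[0,0,0],[0,0,0],1],[[0,0,0],[0,0,0],1],[[0,0,0],[0,0,0],1],[[0,0,0],[0,0,0],1],[[0,0,0],[0,0,0],1],[[0,0,0],[0,0,0],1],[[0,0,0],[0,0,0],1],[[0,0,-20],[0,0,0],1],[[0,0,-50],[0,0,0],1],[[0,0,-85],[0,0,0],1],[[0,0,-120],[0,0,0],1],[[0,0,-130],[0,0,0],1],[[0,0,-130],[0,0,0],1],[[0,0,-130],[0,0,0],1]]' 30; python3 d.py place filter 160 32 29
```

```text
t: 5.82
eef_pos: [0.6196, 0.1564, 0.1559]
tool_rot: [0.0, 0.985, -0.173, -0.0]
contact_force: [-1.1, -0.1, -2.0]
gripper_width: 0.505
t 5.82 tcp [0.6196 0.1564 0.1559] w 0.505 F [-1.1 -0.1 -2. ]
['place', 'filter'] [ 0.4649 -0.2442] turn [  0.    0.  -45.5]
160.0 [ -9. 429.  -4.]
32.0 [ -9. 429. 124.]
29.0 [ -9. 429. 127.]
```

```bash
python3 -m handwheel '[[[0,15,-4],[0,0,-2],1],[[-1,40,-4],[0,0,-5],1],[[-2,75,-4],[0,0,-9],1],[[-3,110,-4],[0,0,-13],1],[[-4,145,-4],[0,0,-17],1],[[-5,180,-4],[0,0,-21],1],[[-5,215,-4],[0,0,-25],1],[[-6,250,-4],[0,0,-29],1],[[-7,285,-4],[0,0,-33],1],[[-7,320,-4],[0,0,-37],1],[[-8,355,-4],[0,0,-41],1],[[-9,390,-4],[0,0,-44],1],[[-9,415,-4],[0,0,-45.5],1],[[-9,429,-4],[0,0,-45.5],1],[[-9,429,-4],[0,0,-45.5],1],[[-9,429,-4],[0,0,-45.5],1],[[-9,429,-4],[0,0,-45.5],1]]'; python3 - <<'E'
from h import *
a=[viewer.read_camera(c)['frame'][:,:,::-1] for c in ['top','side']]
cv2.imwrite('pics/v4.png',np.hstack([cv2.resize(a[0][140:340,320:480],None,fx=2,fy=2),cv2.resize(a[1][60:260,200:420],None,fx=2,fy=2)]))
E
python3 d.py place filter 60 31 28
```

```text
t: 7.23
eef_pos: [0.4653, -0.2418, 0.1591]
tool_rot: [-0.001, 0.975, 0.222, -0.001]
contact_force: [-0.1, 0.3, -1.0]
gripper_width: 0.508
t 7.33 tcp [ 0.466  -0.2416  0.1598] w 0.505 F [-0.9  1.  -1.9]
['place', 'filter'] [ 0.4649 -0.2442] turn [-0.1  0.   0.2]
60.0 [ -2.   2. 100.]
31.0 [ -2.   2. 129.]
28.0 [ -2.   2. 132.]
```

View pics/v4.png

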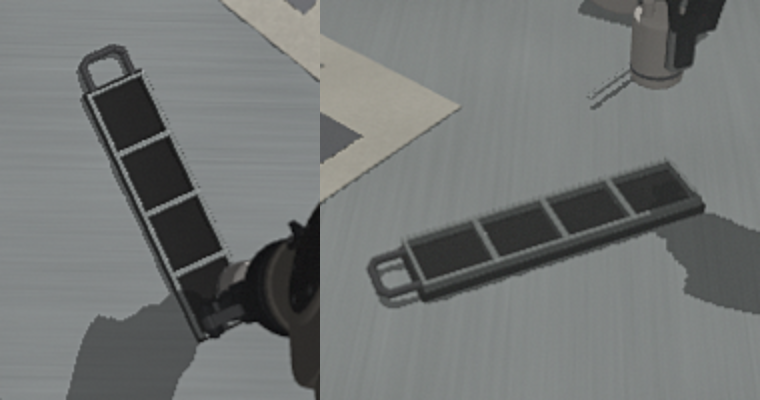

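The filter is held upright above the far pocket (top view about (440,280), side view about (360,78)). Lowering it.

```bash
python3 -m handwheel '[[[-2,2,20],[0,0,0],1],[[-2,2,50],[0,0,0],1],[[-2,2,80],[0,0,0],1],[[-2,2,105],[0,0,0],1],[[-2,2,120],[0,0,0],1],[[-2,2,127],[0,0,0],1],[[-2,2,130],[0,0,0],1],[[-2,2,132],[0,0,0],1],[[-2,2,132],[0,0,0],1],[[-2,2,132],[0,0,0],1]]'; python3 d.py place filter 28
```

```text
t: 8.17
eef_pos: [0.4657, -0.2462, 0.0295]
tool_rot: [0.001, 0.975, 0.222, 0.001]
contact_force: [-0.5, 0.3, -0.8]
gripper_width: 0.506
t 8.17 tcp [ 0.4657 -0.2462  0.0295] w 0.506 F [-0.5  0.3 -0.8]
['place', 'filter'] [ 0.4649 -0.2442] turn [ 0.1 -0.1  0.1]
28.0 [ 0. -2.  1.]
```

```bash
python3 -m handwheel '[[[0,0,1.5],[0,0,0],1],[[0,0,1.5],[0,0,0],1],[[0,0,1.5],[0,0,0],0.5],[[0,0,1.5],[0,0,0],-0.2],[[0,0,1.5],[0,0,0],-1],[[0,0,1.5],[0,0,0],-1],[[0,0,1.5],[0,0,0],-1],[[0,0,1.5],[0,0,0],-1],[[0,0,1.5],[0,0,0],-1],[[0,0,1.5],[0,0,0],-1],[[0,0,1.5],[0,0,0],-1],[[0,0,-20],[0,0,0],-1],[[0,0,-50],[0,0,0],-1],[[0,0,-85],[0,0,0],-1],[[0,0,-115],[0,0,0],-1],[[0,0,-125],[0,0,0],-1],[[0,0,-125],[0,0,0],-1],[[0,0,-125],[0,0,0],-1]]'; python3 d.py pick regulator 155 28
```

```text
t: 9.67
eef_pos: [0.4647, -0.2461, 0.1534]
tool_rot: [0.0, 0.975, 0.222, 0.0]
contact_force: [0.6, -0.2, 0.1]
gripper_width: 0.999
t 9.67 tcp [ 0.4647 -0.2461  0.1534] w 0.999 F [ 0.6 -0.2  0.1]
['pick', 'regulator'] [0.5606 0.1768] turn [ 0.  -0.  45.5]
155.0 [ 269. -340.   -2.]
28.0 [ 269. -340.  125.]
```

```bash
python3 -m handwheel '[[[269,-340,-2],[0,0,45.5],-1],[[269,-340,-2],[0,0,45.5],-1],[[269,-340,-2],[0,0,45.5],-1],[[269,-340,-2],[0,0,45.5],-1],[[269,-340,-2],[0,0,45.5],-1],[[269,-340,-2],[0,0,45.5],-1],[[269,-340,-2],[0,0,45.5],-1],[[269,-340,-2],[0,0,45.5],-1],[[269,-340,-2],[0,0,45.5],-1],[[269,-340,-2],[0,0,45.5],-1],[[269,-340,-2],[0,0,45.5],-1],[[269,-340,-2],[0,0,45.5],-1],[[269,-340,-2],[0,0,45.5],-1],[[269,-340,-2],[0,0,45.5],-1],[[269,-340,-2],[0,0,45.5],-1]]'; python3 d.py pick regulator 155 28
python3 - <<'E'
from h import *
a=[viewer.read_camera(c)['frame'][:,:,::-1] for c in ['top','side']]
cv2.imwrite('pics/v5.png',np.hstack([cv2.resize(a[0][200:340,360:500],(400,400)),cv2.resize(a[1][60:460,180:580],None,fx=1,fy=1)]))
E
```

```text
t: 10.92
eef_pos: [0.5596, 0.1747, 0.154]
tool_rot: [0.001, 0.985, -0.174, -0.001]
contact_force: [0.1, -1.0, -0.3]
gripper_width: 1.003
t 10.92 tcp [0.5596 0.1747 0.154 ] w 1.003 F [ 0.1 -1.  -0.3]
['pick', 'regulator'] [0.5606 0.1768] turn [ 0.2  0.1 -0.1]
155.0 [ 0. -2. -1.]
28.0 [  0.  -3. 126.]
```

View pics/v5.png

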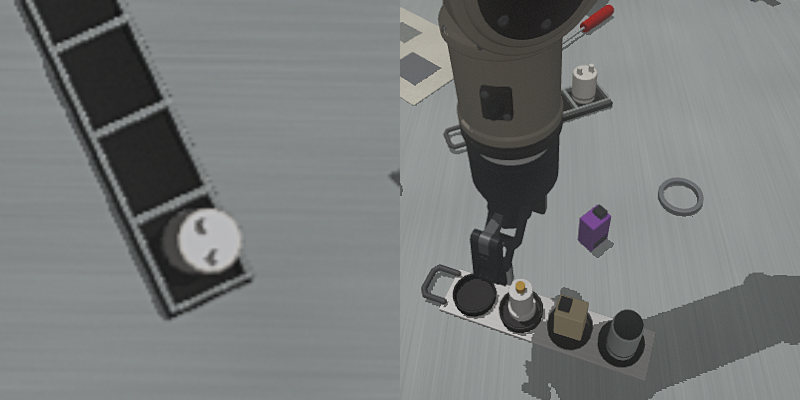

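The filter stands upright in the far pocket (top view about (433,284)), and the gripper is above the regulator. Picking it.

```bash
python3 -m handwheel '[[[0,-1,30],[0,0,0],-1],[[0,-1,60],[0,0,0],-1],[[0,-1,90],[0,0,0],-1],[[0,-1,115],[0,0,0],-1],[[0,-1,126],[0,0,0],-1],[[0,-1,126],[0,0,0],-1],[[0,-1,126],[0,0,0],-1],[[0,-1,126],[0,0,0],1],[[0,-1,126],[0,0,0],1],[[0,-1,126],[0,0,0],1],[[0,-1,126],[0,0,0],1],[[0,-1,126],[0,0,0],1],[[0,-1,126],[0,0,0],1],[[0,-1,126],[0,0,0],1],[[0,-1,126],[0,0,0],1],[[0,-1,126],[0,0,0],1],[[0,-1,126],[0,0,0],1]]' 30; python3 d.py pick regulator 28
```

```text
t: 12.43
eef_pos: [0.5612, 0.178, 0.0304]
tool_rot: [-0.0, 0.985, -0.173, 0.001]
contact_force: [-1.9, -0.2, 6.1]
gripper_width: 0.342
t 12.43 tcp [0.5612 0.178  0.0304] w 0.342 F [-1.9 -0.2  6.1]
['pick', 'regulator'] [0.5606 0.1768] turn [-0.  -0.1 -0. ]
28.0 [-0.  1.  2.]
```

```bash
python3 -m handwheel '[[[0,0,-10],[0,0,0],1],[[0,0,-40],[0,0,0],1],[[0,0,-75],[0,0,0],1],[[0,0,-110],[0,0,0],1],[[0,0,-130],[0,0,0],1],[[0,0,-130],[0,0,0],1],[[0,0,-130],[0,0,0],1]]'; python3 d.py place regulator 155 28
```

```text
t: 13.02
eef_pos: [0.5613, 0.178, 0.1612]
tool_rot: [-0.001, 0.985, -0.173, 0.001]
contact_force: [-1.4, -0.8, -1.4]
gripper_width: 0.34
t 13.02 tcp [0.5613 0.178  0.1612] w 0.34 F [-1.4 -0.8 -1.4]
['place', 'regulator'] [ 0.5244 -0.2157] turn [ -0.   -0.2 -45.5]
155.0 [ 99. 383.   6.]
28.0 [ 99. 383. 133.]
```

```bash
python3 -m handwheel '[[[4,15,0],[0,0,-2],1],[[10,40,0],[0,0,-5],1],[[20,75,0],[0,0,-9],1],[[29,110,0],[0,0,-14],1],[[38,145,0],[0,0,-19],1],[[47,180,0],[0,0,-24],1],[[56,215,0],[0,0,-29],1],[[65,250,0],[0,0,-34],1],[[74,285,0],[0,0,-39],1],[[83,320,0],[0,0,-43],1],[[92,355,0],[0,0,-45.5],1],[[97,375,0],[0,0,-45.5],1],[[99,383,0],[0,0,-45.5],1],[[99,383,0],[0,0,-45.5],1],[[99,383,0],[0,0,-45.5],1],[[99,383,0],[0,0,-45.5],1]]'; python3 d.py place regulator 60 30
```

```text
t: 14.35
eef_pos: [0.5238, -0.2135, 0.159]
tool_rot: [-0.001, 0.975, 0.223, -0.0]
contact_force: [0.2, -0.4, 0.2]
gripper_width: 0.341
t 14.35 tcp [ 0.5238 -0.2135  0.159 ] w 0.341 F [ 0.2 -0.4  0.2]
['place', 'regulator'] [ 0.5244 -0.2157] turn [-0.1 -0.   0.2]
60.0 [-0.  3. 99.]
30.0 [ -0.   3. 129.]
```

```bash
python3 -m handwheel '[[[0,2,20],[0,0,0],1],[[0,2,50],[0,0,0],1],[[0,2,80],[0,0,0],1],[[0,2,105],[0,0,0],1],[[0,2,119],[0,0,0],1],[[0,2,125],[0,0,0],1],[[0,2,128],[0,0,0],1],[[0,2,129],[0,0,0],1],[[0,2,129],[0,0,0],1],[[0,2,129],[0,0,0],1]]'; python3 d.py place regulator 30
```

```text
t: 15.18
eef_pos: [0.5254, -0.2178, 0.0316]
tool_rot: [0.001, 0.975, 0.222, 0.001]
contact_force: [-0.4, -0.3, -0.8]
gripper_width: 0.343
t 15.18 tcp [ 0.5254 -0.2178  0.0316] w 0.343 F [-0.4 -0.3 -0.8]
['place', 'regulator'] [ 0.5244 -0.2157] turn [ 0.1 -0.1  0.1]
30.0 [ 0. -2.  2.]
```

```bash
python3 -m handwheel '[[[0,0,1.5],[0,0,0],1],[[0,0,1.5],[0,0,0],1],[[0,0,1.5],[0,0,0],0.5],[[0,0,1.5],[0,0,0],0],[[0,0,1.5],[0,0,0],-0.5],[[0,0,1.5],[0,0,0],-1],[[0,0,1.5],[0,0,0],-1],[[0,0,1.5],[0,0,0],-1],[[0,0,1.5],[0,0,0],-1],[[0,0,1.5],[0,0,0],-1],[[0,0,1.5],[0,0,0],-1],[[0,0,1.5],[0,0,0],-1],[[0,0,-20],[0,0,0],-1],[[0,0,-50],[0,0,0],-1],[[0,0,-85],[0,0,0],-1],[[0,0,-115],[0,0,0],-1],[[0,0,-125],[0,0,0],-1],[[0,0,-125],[0,0,0],-1],[[0,0,-125],[0,0,0],-1]]'; python3 d.py pick sender 155 28
```

```text
t: 16.77
eef_pos: [0.5243, -0.2179, 0.1554]
tool_rot: [0.0, 0.975, 0.222, 0.0]
contact_force: [-0.1, -0.1, -0.3]
gripper_width: 1.001
t 16.77 tcp [ 0.5243 -0.2179  0.1554] w 1.001 F [-0.1 -0.1 -0.3]
['pick', 'sender'] [0.4998 0.201 ] turn [ 0.  -0.  45.5]
155.0 [ 159. -388.    0.]
28.0 [ 159. -388.  127.]
```

```bash
python3 -m handwheel '[[[159,-388,0],[0,0,45.5],-1],[[159,-388,0],[0,0,45.5],-1],[[159,-388,0],[0,0,45.5],-1],[[159,-388,0],[0,0,45.5],-1],[[159,-388,0],[0,0,45.5],-1],[[159,-388,0],[0,0,45.5],-1],[[159,-388,0],[0,0,45.5],-1],[[159,-388,0],[0,0,45.5],-1],[[159,-388,0],[0,0,45.5],-1],[[159,-388,0],[0,0,45.5],-1],[[159,-388,0],[0,0,45.5],-1],[[159,-388,0],[0,0,45.5],-1],[[159,-388,0],[0,0,45.5],-1],[[159,-388,0],[0,0,45.5],-1],[[159,-388,0],[0,0,45.5],-1]]'; python3 d.py pick sender 155 28
python3 - <<'E'
from h import *
a=[viewer.read_camera(c)['frame'][:,:,::-1] for c in ['top','side']]
cv2.imwrite('pics/v6.png',np.hstack([cv2.resize(a[0][200:340,360:500],(400,400)),cv2.resize(a[1][60:460,180:580],None,fx=1,fy=1)]))
E
```

```text
t: 18.02
eef_pos: [0.4998, 0.1986, 0.1544]
tool_rot: [0.001, 0.985, -0.174, -0.001]
contact_force: [0.1, 0.1, -0.6]
gripper_width: 0.993
t 18.02 tcp [0.4998 0.1986 0.1544] w 0.993 F [ 0.1  0.1 -0.6]
['pick', 'sender'] [0.4998 0.201 ] turn [ 0.1  0.1 -0.2]
155.0 [-1. -2. -1.]
28.0 [ -1.  -2. 126.]
```

View pics/v6.png

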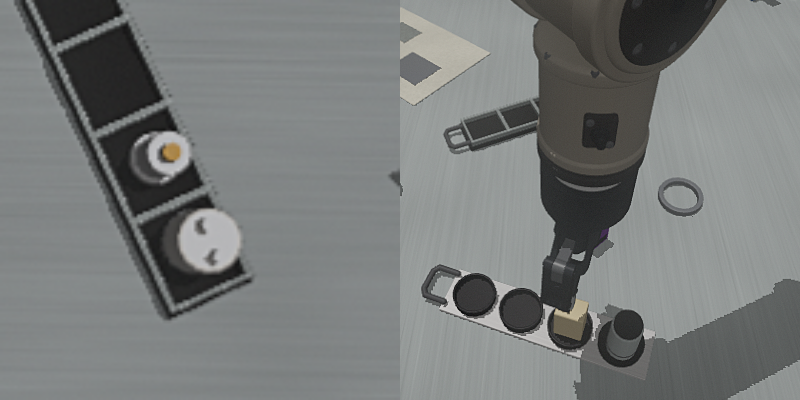

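The regulator (top view about (417,254)) and the filter (about (433,284)) stand upright in their pockets, and the gripper is above the sender. Picking it.

```bash
python3 -m handwheel '[[[0,-1,30],[0,0,0],-1],[[0,-1,60],[0,0,0],-1],[[0,-1,90],[0,0,0],-1],[[0,-1,115],[0,0,0],-1],[[0,-1,126],[0,0,0],-1],[[0,-1,126],[0,0,0],-1],[[0,-1,126],[0,0,0],-1],[[0,-1,126],[0,0,0],1],[[0,-1,126],[0,0,0],1],[[0,-1,126],[0,0,0],1],[[0,-1,126],[0,0,0],1],[[0,-1,126],[0,0,0],1],[[0,-1,126],[0,0,0],1],[[0,-1,126],[0,0,0],1],[[0,-1,126],[0,0,0],1],[[0,-1,126],[0,0,0],1],[[0,-1,126],[0,0,0],1]]' 30; python3 d.py pick sender 28
```

```text
t: 19.53
eef_pos: [0.5009, 0.2019, 0.0303]
tool_rot: [-0.0, 0.985, -0.173, 0.001]
contact_force: [-1.5, -0.0, 6.3]
gripper_width: 0.325
t 19.53 tcp [0.5009 0.2019 0.0303] w 0.325 F [-1.5 -0.   6.3]
['pick', 'sender'] [0.4998 0.201 ] turn [-0.  -0.1 -0. ]
28.0 [-1.  1.  2.]
```

```bash
python3 -m handwheel '[[[0,0,-10],[0,0,0],1],[[0,0,-40],[0,0,0],1],[[0,0,-75],[0,0,0],1],[[0,0,-110],[0,0,0],1],[[0,0,-130],[0,0,0],1],[[0,0,-130],[0,0,0],1],[[0,0,-130],[0,0,0],1]]'; python3 d.py place sender 155 28
```

```text
t: 20.12
eef_pos: [0.501, 0.2019, 0.1611]
tool_rot: [-0.001, 0.985, -0.173, 0.001]
contact_force: [1.0, -1.3, -2.3]
gripper_width: 0.327
t 20.12 tcp [0.501  0.2019 0.1611] w 0.327 F [ 1.  -1.3 -2.3]
['place', 'sender'] [ 0.584  -0.1873] turn [ -0.1  -0.2 -45.5]
155.0 [210. 338.   6.]
28.0 [210. 338. 133.]
```

```bash
python3 -m handwheel '[[[9,15,0],[0,0,-2],1],[[25,40,0],[0,0,-5],1],[[43,70,0],[0,0,-9],1],[[62,100,0],[0,0,-14],1],[[81,130,0],[0,0,-19],1],[[99,160,0],[0,0,-24],1],[[118,190,0],[0,0,-29],1],[[137,220,0],[0,0,-34],1],[[155,250,0],[0,0,-39],1],[[174,280,0],[0,0,-43],1],[[193,310,0],[0,0,-45.5],1],[[205,330,0],[0,0,-45.5],1],[[210,338,0],[0,0,-45.5],1],[[210,338,0],[0,0,-45.5],1],[[210,338,0],[0,0,-45.5],1],[[210,338,0],[0,0,-45.5],1]]'; python3 d.py place sender 60 30
```

```text
t: 21.45
eef_pos: [0.5825, -0.1847, 0.1589]
tool_rot: [-0.001, 0.975, 0.223, -0.0]
contact_force: [0.3, 0.5, -0.4]
gripper_width: 0.322
t 21.45 tcp [ 0.5825 -0.1847  0.1589] w 0.322 F [ 0.3  0.5 -0.4]
['place', 'sender'] [ 0.584  -0.1873] turn [-0.1  0.   0.2]
60.0 [ 0.  3. 99.]
30.0 [  0.   3. 129.]
```

```bash
python3 -m handwheel '[[[0,2,20],[0,0,0],1],[[0,2,50],[0,0,0],1],[[0,2,80],[0,0,0],1],[[0,2,105],[0,0,0],1],[[0,2,119],[0,0,0],1],[[0,2,125],[0,0,0],1],[[0,2,128],[0,0,0],1],[[0,2,129],[0,0,0],1],[[0,2,129],[0,0,0],1],[[0,2,129],[0,0,0],1]]'; python3 d.py place sender 30
```

```text
t: 22.28
eef_pos: [0.5848, -0.1895, 0.0319]
tool_rot: [0.001, 0.975, 0.222, 0.001]
contact_force: [-0.1, 0.3, -1.0]
gripper_width: 0.324
t 22.28 tcp [ 0.5848 -0.1895  0.0319] w 0.324 F [-0.1  0.3 -1. ]
['place', 'sender'] [ 0.584  -0.1873] turn [ 0.1 -0.1  0. ]
30.0 [ 0. -2.  2.]
```

```bash
python3 -m handwheel '[[[0,0,1.5],[0,0,0],1],[[0,0,1.5],[0,0,0],1],[[0,0,1.5],[0,0,0],0.5],[[0,0,1.5],[0,0,0],0],[[0,0,1.5],[0,0,0],-0.5],[[0,0,1.5],[0,0,0],-1],[[0,0,1.5],[0,0,0],-1],[[0,0,1.5],[0,0,0],-1],[[0,0,1.5],[0,0,0],-1],[[0,0,1.5],[0,0,0],-1],[[0,0,1.5],[0,0,0],-1],[[0,0,1.5],[0,0,0],-1],[[0,0,-20],[0,0,0],-1],[[0,0,-50],[0,0,0],-1],[[0,0,-85],[0,0,0],-1],[[0,0,-115],[0,0,0],-1],[[0,0,-125],[0,0,0],-1],[[0,0,-125],[0,0,0],-1],[[0,0,-125],[0,0,0],-1]]'; python3 d.py pick pump 155 28
```

```text
t: 23.87
eef_pos: [0.5836, -0.1895, 0.1554]
tool_rot: [0.0, 0.975, 0.222, 0.0]
contact_force: [-0.5, -0.3, 0.0]
gripper_width: 0.995
t 23.87 tcp [ 0.5836 -0.1895  0.1554] w 0.995 F [-0.5 -0.3  0. ]
['pick', 'pump'] [0.4374 0.2216] turn [ 0.  -0.  45.5]
155.0 [  46. -434.    0.]
28.0 [  46. -434.  127.]
```

```bash
python3 -m handwheel '[[[46,-434,0],[0,0,45.5],-1],[[46,-434,0],[0,0,45.5],-1],[[46,-434,0],[0,0,45.5],-1],[[46,-434,0],[0,0,45.5],-1],[[46,-434,0],[0,0,45.5],-1],[[46,-434,0],[0,0,45.5],-1],[[46,-434,0],[0,0,45.5],-1],[[46,-434,0],[0,0,45.5],-1],[[46,-434,0],[0,0,45.5],-1],[[46,-434,0],[0,0,45.5],-1],[[46,-434,0],[0,0,45.5],-1],[[46,-434,0],[0,0,45.5],-1],[[46,-434,0],[0,0,45.5],-1],[[46,-434,0],[0,0,45.5],-1],[[46,-434,0],[0,0,45.5],-1],[[46,-434,0],[0,0,45.5],-1]]'; python3 d.py pick pump 155 28
python3 - <<'E'
from h import *
a=[viewer.read_camera(c)['frame'][:,:,::-1] for c in ['top','side']]
cv2.imwrite('pics/v7.png',np.hstack([cv2.resize(a[0][160:320,340:500],(400,400)),cv2.resize(a[1][60:460,180:580],None,fx=1,fy=1)]))
E
```

```text
t: 25.2
eef_pos: [0.4379, 0.2201, 0.1549]
tool_rot: [0.001, 0.985, -0.174, -0.0]
contact_force: [-0.3, 0.1, -0.5]
gripper_width: 1.0
t 25.2 tcp [0.4379 0.2201 0.1549] w 1.0 F [-0.3  0.1 -0.5]
['pick', 'pump'] [0.4374 0.2216] turn [ 0.1  0.  -0.2]
155.0 [-1. -1. -0.]
28.0 [ -1.  -1. 127.]
```

View pics/v7.png

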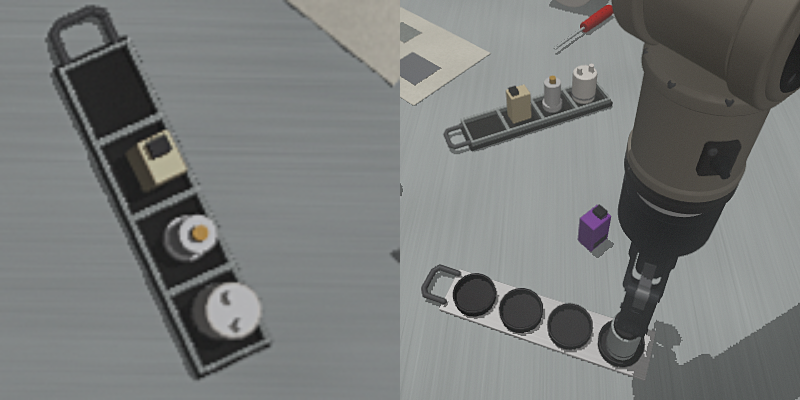

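Three parts now stand upright in their pockets: sender (top view about (403,225)), regulator (417,254) and filter (433,284). The gripper is above the pump. Picking it with 50 N, since it is heavier.

```bash
python3 -m handwheel '[[[-1,-1,30],[0,0,0],-1],[[-1,-1,60],[0,0,0],-1],[[-1,-1,90],[0,0,0],-1],[[-1,-1,115],[0,0,0],-1],[[-1,-1,127],[0,0,0],-1],[[-1,-1,127],[0,0,0],-1],[[-1,-1,127],[0,0,0],-1],[[-1,-1,127],[0,0,0],1],[[-1,-1,127],[0,0,0],1],[[-1,-1,127],[0,0,0],1],[[-1,-1,127],[0,0,0],1],[[-1,-1,127],[0,0,0],1],[[-1,-1,127],[0,0,0],1],[[-1,-1,127],[0,0,0],1],[[-1,-1,127],[0,0,0],1],[[-1,-1,127],[0,0,0],1],[[-1,-1,127],[0,0,0],1]]' 50; python3 d.py pick pump 28
```

```text
t: 26.72
eef_pos: [0.4377, 0.2235, 0.0295]
tool_rot: [-0.0, 0.985, -0.173, 0.001]
contact_force: [-0.9, -0.9, 6.2]
gripper_width: 0.433
t 26.72 tcp [0.4377 0.2235 0.0295] w 0.433 F [-0.9 -0.9  6.2]
['pick', 'pump'] [0.4374 0.2216] turn [-0.1 -0.1 -0. ]
28.0 [0. 2. 2.]
```

```bash
python3 -m handwheel '[[[0,0,-10],[0,0,0],1],[[0,0,-40],[0,0,0],1],[[0,0,-75],[0,0,0],1],[[0,0,-110],[0,0,0],1],[[0,0,-140],[0,0,0],1],[[0,0,-140],[0,0,0],1],[[0,0,-140],[0,0,0],1]]'; python3 d.py place pump 165 28
```

```text
t: 27.3
eef_pos: [0.4378, 0.2235, 0.1705]
tool_rot: [-0.001, 0.985, -0.173, 0.002]
contact_force: [0.1, -0.6, -3.0]
gripper_width: 0.437
t 27.3 tcp [0.4378 0.2235 0.1705] w 0.437 F [ 0.1 -0.6 -3. ]
['place', 'pump'] [ 0.6435 -0.1588] turn [ -0.1  -0.2 -45.5]
165.0 [324. 289.   6.]
28.0 [323. 290. 143.]
```

```bash
python3 -m handwheel '[[[17,15,0],[0,0,-2],1],[[40,36,0],[0,0,-5],1],[[66,59,0],[0,0,-9],1],[[92,82,0],[0,0,-14],1],[[118,105,0],[0,0,-19],1],[[144,128,0],[0,0,-24],1],[[170,152,0],[0,0,-29],1],[[196,175,0],[0,0,-34],1],[[222,198,0],[0,0,-38],1],[[248,221,0],[0,0,-42],1],[[274,244,0],[0,0,-45.5],1],[[298,266,0],[0,0,-45.5],1],[[316,282,0],[0,0,-45.5],1],[[324,289,0],[0,0,-45.5],1],[[324,289,0],[0,0,-45.5],1],[[324,289,0],[0,0,-45.5],1],[[324,289,0],[0,0,-45.5],1]]'; python3 d.py place pump 60 29
```

```text
t: 28.72
eef_pos: [0.6424, -0.1564, 0.1675]
tool_rot: [-0.001, 0.975, 0.223, -0.001]
contact_force: [0.3, 1.1, -1.6]
gripper_width: 0.428
t 28.72 tcp [ 0.6424 -0.1564  0.1675] w 0.428 F [ 0.3  1.1 -1.6]
['place', 'pump'] [ 0.6435 -0.1588] turn [-0.1  0.1  0.2]
60.0 [  0.   3. 107.]
29.0 [  0.   3. 138.]
```

```bash
python3 -m handwheel '[[[0,2,20],[0,0,0],1],[[0,2,50],[0,0,0],1],[[0,2,80],[0,0,0],1],[[0,2,107],[0,0,0],1],[[0,2,125],[0,0,0],1],[[0,2,133],[0,0,0],1],[[0,2,137],[0,0,0],1],[[0,2,138],[0,0,0],1],[[0,2,138],[0,0,0],1],[[0,2,138],[0,0,0],1]]'; python3 d.py place pump 29
```

```text
t: 29.55
eef_pos: [0.6454, -0.1605, 0.0321]
tool_rot: [0.0, 0.975, 0.222, 0.001]
contact_force: [0.2, -1.2, -1.5]
gripper_width: 0.43
t 29.55 tcp [ 0.6454 -0.1605  0.0321] w 0.43 F [ 0.2 -1.2 -1.5]
['place', 'pump'] [ 0.6435 -0.1588] turn [ 0.1 -0.1  0.1]
29.0 [-1. -2.  3.]
```

```bash
python3 -m handwheel '[[[0,0,1.5],[0,0,0],1],[[0,0,1.5],[0,0,0],1],[[0,0,1.5],[0,0,0],0.5],[[0,0,1.5],[0,0,0],0],[[0,0,1.5],[0,0,0],-0.5],[[0,0,1.5],[0,0,0],-1],[[0,0,1.5],[0,0,0],-1],[[0,0,1.5],[0,0,0],-1],[[0,0,1.5],[0,0,0],-1],[[0,0,1.5],[0,0,0],-1],[[0,0,1.5],[0,0,0],-1],[[0,0,1.5],[0,0,0],-1],[[0,0,-20],[0,0,0],-1],[[0,0,-50],[0,0,0],-1],[[0,0,-85],[0,0,0],-1],[[0,0,-115],[0,0,0],-1],[[0,0,-145],[0,0,0],-1],[[0,0,-160],[0,0,0],-1],[[0,0,-160],[0,0,0],-1]]'; python3 d.py pick pump 200; python3 d.py pick filter 200
```

```text
t: 31.13
eef_pos: [0.6468, -0.1609, 0.1954]
tool_rot: [0.002, 0.975, 0.222, 0.004]
contact_force: [0.9, 0.1, -0.6]
gripper_width: 1.002
t 31.13 tcp [ 0.6468 -0.1609  0.1954] w 1.002 F [ 0.9  0.1 -0.6]
['pick', 'pump'] [0.4374 0.2216] turn [ 0.1 -0.4 45.5]
200.0 [ -23. -435.   -7.]
t 31.13 tcp [ 0.6468 -0.1609  0.1954] w 1.002 F [ 0.9  0.1 -0.6]
['pick', 'filter'] [0.6219 0.1557] turn [ 0.1 -0.4 45.5]
200.0 [ 114. -296.   -5.]
```

Backing the arm toward the (empty) strip rack to see the result.

```bash
python3 -m handwheel '[[[-23,-400,-7],[0,0,30],-1],[[-23,-400,-7],[0,0,30],-1],[[-23,-400,-7],[0,0,30],-1],[[-23,-400,-7],[0,0,30],-1],[[-23,-400,-7],[0,0,30],-1],[[-23,-400,-7],[0,0,30],-1],[[-23,-400,-7],[0,0,30],-1],[[-23,-400,-7],[0,0,30],-1],[[-23,-400,-7],[0,0,30],-1],[[-23,-400,-7],[0,0,30],-1],[[-23,-400,-7],[0,0,30],-1],[[-23,-400,-7],[0,0,30],-1],[[-23,-400,-7],[0,0,30],-1],[[-23,-400,-7],[0,0,30],-1],[[-23,-400,-7],[0,0,30],-1]]'
python3 - <<'E'
from h import *; from d import tgt
from scipy.optimize import least_squares
P={c:viewer.read_camera(c) for c in ['top','side']}
a=[P[c]['frame'][:,:,::-1] for c in P]
cv2.imwrite('pics/v8.png',np.hstack([cv2.resize(a[0][160:320,340:500],(400,400)),cv2.resize(a[1][90:230,200:420],None,fx=1.8,fy=400/140)]))
G={'pump':(.019,.062),'filter':(.022,.058),'regulator':(.015,.056),'sender':(.016,.058)}
t=np.linspace(0,2*np.pi,40)
for n,(r,h) in G.items():
    g,yaw=tgt('place',n)
    for c in P:
        q=[o['rect'] for o in viewer.outline_of(P[c],n) if np.linalg.norm(ray(P[c],[o['rect'][:2]],.05)[0,:2]-g)<.04]
        if not q: print(n,c,'none'); continue
        def mod(v):
            u=proj(P[c],np.vstack([np.c_[v[0]+r*np.cos(t),v[1]+r*np.sin(t),0*t+z] for z in (.012,.010+h)]+[[[*v,.01+h+.009]]])); return (u.min(0)+u.max(0))/2
        s=least_squares(lambda v:mod(v)-q[0][:2],g,diff_step=1e-4).x-g
        print(n,c,'off in rack x,y mm',(1000*np.array([[np.cos(yaw),np.sin(yaw)],[-np.sin(yaw),np.cos(yaw)]])@s).round(1),'rect',np.round(q[0][2:]))
E
```

```text
t: 32.38
eef_pos: [0.4512, 0.1887, 0.1971]
tool_rot: [0.0, 0.999, -0.04, -0.0]
contact_force: [-0.2, 0.6, -0.4]
gripper_width: 1.003
pump top off in rack x,y mm [ 1.5 -3.9] rect [23. 21.]
pump side off in rack x,y mm [-2.4 -9.2] rect [24. 48.]
filter top off in rack x,y mm [-0.1 -0.6] rect [22. 22.]
filter side off in rack x,y mm [ 3.9 -4.8] rect [27. 38.]
regulator top off in rack x,y mm [3.4 1.1] rect [22. 19.]
regulator side off in rack x,y mm [ 0.4 -2. ] rect [21. 35.]
sender top off in rack x,y mm [ 2.3 -0.2] rect [25. 22.]
sender side off in rack x,y mm [-0.7  2.4] rect [29. 42.]
```

View pics/v8.png

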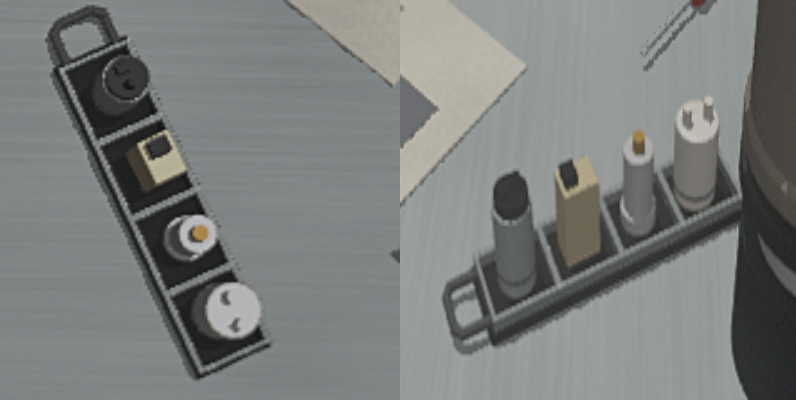

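All four parts stand upright in their pockets: pump next to the handle (top view (390,192)), then sender, regulator and filter. The pump's larger side-view offset comes from my fit using a cap 9 mm too short. Handing in.

```bash
python3 -c "
from station import bot; print(bot.hand_in())"
```

```text
the job is handed in; nothing more can be done
None
```

All four parts are on the assembly rack in reverse order, and I handed the job in at about t = 33 s. From the handle outward they stand as pump, sender, regulator and filter; the strip-down rack had filter, regulator, sender and pump. I noticed no drops or knocks, and the wrist force readings stayed under about 7 N.

**Last checks:**
- **Upright and released:** the final pictures show all four parts upright in their own pockets. The gripper was open and well clear.
- **Centring, top camera:** every part measured within about 4 mm of its pocket's centre.
- **Centring, side camera:** the filter read up to 5 mm off and the pump 9 mm off across the rack, where the top view gave 4 mm for the pump. I put the difference down to my fit modelling the pump's cap 9 mm too short. Both readings are inside the 15 mm limit.
- **Not measured:** I did not measure the parts' lean or underside heights directly. I judged those from the pictures and from the tool height at release.

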